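# Point out the sample and its crucible

### The job

Show your colleague which sample goes into which vessel: with the fingertips, point from above at the white-capped vial in the rack, two to four centimetres over its cap, and stay there for two seconds, then point in the same way at the small porcelain crucible for two seconds and finish there, still pointing at it. Touch and move none of the vials, the rack or the dishes, and do not dip down over any other vial or dish on the way.

Things in the scene. Friction and masses are not known exactly. Their poses are not given: they have to be found in the camera images.
- vial_rack: grey plastic bar with five holes in one row, 56 x 284 mm, top face 32 mm above the bench, fixed; origin at the centre of its underside, its y along the row; holes 50 mm apart, the middle one at the centre; each holds one vial, in any order, standing 12 mm above the bench. Behind the rack a fixed white shelf board hangs over the bench, its underside 0.48 m up, from x = 0.58 to 0.80 m and over all y above 0.02 m; keep the wrist and arm on the near side of it
- white_cap_vial: glass sample vial with a WHITE ribbed cap, blue label, tan contents; the only white cap, loose in a hole of the rack, 25 mm wide, 50 mm tall; origin at the centre of its underside, z up
- white_cap_vial_top (a point): centre of the top of this vial's cap, 50 mm above its underside
- blue_cap_vial: glass sample vial with a blue cap and red label, loose in a hole of the rack, 25 mm wide, 63 mm tall; origin at the centre of its underside, z up
- blue_cap_vial_top (a point): centre of the top of this vial's cap, 63 mm above its underside
- red_label_vial: glass sample vial with a black cap and red label, loose in a hole of the rack, 25 mm wide, 50 mm tall; origin at the centre of its underside, z up
- red_label_vial_top (a point): centre of the top of this vial's cap, 50 mm above its underside
- green_label_vial: glass sample vial with a black cap and green label, loose in a hole of the rack, 25 mm wide, 50 mm tall; origin at the centre of its underside, z up
- green_label_vial_top (a point): centre of the top of this vial's cap, 50 mm above its underside
- grey_powder_vial: glass sample vial with a black cap, blue label and dark grey contents, loose in a hole of the rack, 25 mm wide, 50 mm tall; origin at the centre of its underside, z up
- grey_powder_vial_top (a point): centre of the top of this vial's cap, 50 mm above its underside
- crucible: small white porcelain crucible, a deep tapering cup, empty, 34 mm wide at the rim, 30 mm tall, loose on the bench to the right of the rack; origin at the centre of its underside, z up
- crucible_top (a point): point on its axis at the height of its rim or top, 30 mm above its underside
- petri_dish: flat round clear glass dish with lid, 66 mm wide, 14 mm tall, loose on the bench to the right of the rack; origin at the centre of its underside, z up
- petri_dish_top (a point): point on its axis at the height of its rim or top, 14 mm above its underside
- weighing_boat: shallow square off-white dish, 62 x 62 mm, 13 mm tall, loose on the bench to the right of the rack; origin at the centre of its underside, z up
- weighing_boat_top (a point): point on its axis at the height of its rim or top, 13 mm above its underside
Things that resemble listed ones, but are neither listed nor needed, are in the scene too. Leave any pink or yellow look-alike of the blue_cap_vial alone.

How it is judged (in metres and radians):
On the way, in this order (a step that is already met when the one before it is completed fails the run):
1. the fingertips point at the white-capped vial from just above its cap for 1.5 s (horizontal distance between the grasp point and white_cap_vial_top below 0.024 m and z of the grasp point in the frame of white_cap_vial_top between 0.018 and 0.085 m), for 1.5 s.
2. then they point at the porcelain crucible from just above its rim for 1 s (horizontal distance between the grasp point and crucible_top below 0.024 m and z of the grasp point in the frame of crucible_top between 0.018 and 0.085 m), for 1 s.
At the end, for the whole second after the job is handed in: The fingertips still point at the crucible: the grasp point between the fingers is within 24 mm of its axis sideways and 18 to 85 mm above its rim (fingertips up to about 65 mm above the rim, not touching it). All vials and dishes stand upright (tilt under 0.2 rad) within 6 mm of where they were (all of step 2 and distance of each of white_cap_vial, blue_cap_vial, red_label_vial, green_label_vial, grey_powder_vial, crucible, petri_dish, weighing_boat from where it was at the start of the episode below 0.006 m and angle between each of white_cap_vial, blue_cap_vial, red_label_vial, green_label_vial, grey_powder_vial, crucible, petri_dish, weighing_boat's own z axis and vertical below 0.2 rad).
It fails at once if a vial or a dish was moved or lifted (over 6 mm) (distance of any of white_cap_vial, blue_cap_vial, red_label_vial, green_label_vial, grey_powder_vial, crucible, petri_dish, weighing_boat from where it was at the start of the episode above 0.006 m).
It fails at once if the robot touched a vial, a dish or the rack (over 0.3 N) (contact force between any of the fingers, the arm and white_cap_vial above 0.3 N or contact force between any of the fingers, the arm and blue_cap_vial above 0.3 N or contact force between any of the fingers, the arm and red_label_vial above 0.3 N or contact force between any of the fingers, the arm and green_label_vial above 0.3 N or contact force between any of the fingers, the arm and grey_powder_vial above 0.3 N or contact force between any of the fingers, the arm and crucible above 0.3 N or contact force between any of the fingers, the arm and petri_dish above 0.3 N or contact force between any of the fingers, the arm and weighing_boat above 0.3 N or contact force between any of the fingers, the arm and vial_rack above 0.3 N).
It fails at once if the fingertips dipped to within about 45 mm of the top of another vial or dish, within 18 mm of its axis ((horizontal distance between the grasp point and blue_cap_vial_top below 0.018 m and z of the grasp point in the frame of blue_cap_vial_top below 0.065 m) or (horizontal distance between the grasp point and red_label_vial_top below 0.018 m and z of the grasp point in the frame of red_label_vial_top below 0.065 m) or (horizontal distance between the grasp point and green_label_vial_top below 0.018 m and z of the grasp point in the frame of green_label_vial_top below 0.065 m) or (horizontal distance between the grasp point and grey_powder_vial_top below 0.018 m and z of the grasp point in the frame of grey_powder_vial_top below 0.065 m) or (horizontal distance between the grasp point and petri_dish_top below 0.018 m and z of the grasp point in the frame of petri_dish_top below 0.065 m) or (horizontal distance between the grasp point and weighing_boat_top below 0.018 m and z of the grasp point in the frame of weighing_boat_top below 0.065 m)).
It also fails if it takes over 46 s, if anything falls off the work surface, if the arm or the gripper's body presses on something with over 40 N, if the wrist force passes 120 N, or if a joint passes its speed limit or range.

### The arm

A 6-joint arm with a two-finger parallel gripper is mounted at the origin on a cart in front of the work surface, level with it; the furniture and walls round the work are solid. World frame = base frame: x ahead of the robot, y to its left, z up, the work surface at z = 0. Lengths are in mm, angles in rad, forces in N, time in s.
With the tool pointing down it reaches from about 275 to 825 mm from the base axis. Payload 4.9 kg.
Tool frame: the origin (TCP) lies at the very end of the fingers, on their centre line; the grasp point (between the pads) lies 19 mm behind it; z points along the fingers, y is the line along which they close (so a half turn about z gives the same grasp; the last joint's range is limited). The gripper opens to 85 mm and grips with 20 to 120 N. Pads are 22 mm wide; open, the fingers measure 114 mm over their backs; the gripper's body (76 mm by 85 mm) begins 54 mm behind the grasp point. The pads swing forward as they close: fully open they stand 13 mm farther back than shut.
Start: joints at [-1.451, 0.326, -0.193, 1.052, 0, 1.437], TCP at [138.107, -532.395, 231.281] pointing down, gripper open.
Joint ranges: [-2.65, 2.65], [-0.97, 1.79], [-1.3, 1.35], [-1.93, 2.1], [-1.47, 1.37], [-3.14, 3.14]. Speed limits (rad/s): [2.57, 2.57, 3.14, 3.14, 3.14, 3.14].

### API

Orientations are given as [roll, pitch, yaw] about the fixed x, y, z axes, in that order (R = Rz(yaw) Ry(pitch) Rx(roll)).
In Python, from bench import bot, solve_ik, imaging gives the robot as it stands. Calls block until the motion is done:
- bot.move_ptp(position, orientation): joint-space move of the TCP to a pose.
- bot.movel(position, rot=None, max_speed=150, threshold=None): straight line of the TCP; rot=None keeps the orientation; max_speed is the mean speed in mm/s. With threshold (N) it stops when the force on the tool has changed by that much, and returns True; else False.
- bot.move_j(angles): joint-space move.
- bot.grip(opening, effort=None): opening from 0.0 (shut) to 1.0 (fully open); effort is the grip in N (None keeps the last); returns when the fingers have stopped.
- bot.dwell(seconds).
- solve_ik(position, orientation): joint angles nearest the present ones, or None.
- bot.get_state(): the state.
- imaging.capture(name): name is "side" or "top"; returns the picture (420x560x3 uint8, blue, green, red); there is no depth.
- imaging.camera_model(name): a dict with "K" (3x3 intrinsics, pixels), "position" and "rotation" of the camera in the world. Camera axes: x right, y up, looking along -z (the intrinsics and any distortion apply to the point x, -y, -z); pixel columns grow to the right and rows downward; lengths in mm; the calibration is good to about 2 mm. A picture is of the moment at which its call begins. camera_model takes no time and is no camera call.
A pose or a line that the arm cannot do raises bot.IKError and nothing moves.
- bot.sign_off(): hands the job in; it is judged then, once.
The state is a dict: "t": time; "qpos": joint angles; "joint_velocities": joint speeds; "effort": joint torques, N m; "tcp_pos": TCP position; "orientation": TCP orientation; "contact_force": force on the tool from outside, world axes, zero at the start; "wrist_torque": the same for the moment, N m; "opening": opening from 0.0 (shut) to 1.0 (fully open); "gripper_force": force on a finger pad.
Only numpy, scipy, OpenCV 4.12 (cv2) and the standard library are available. Lean on these libraries where they do the work, as an engineer would, in place of code of your own. Each camera call takes 0.05 s, during which the arm holds its last target. There are 200 camera calls.

## Working session

There is one attempt and no reset: what is moved stays moved. The work goes in short steps, each a Python script; the robot and the scene stay as the last script left them, time stands still between calls to the robot, and variables do not carry over. Pictures are saved under pics/ and viewed, at most 10 in all, crops included, and the job is handed in when it is done.

```bash
mkdir -p pics
python3 - <<'E'
from bench import bot, imaging
import cv2
for n in("top","side"):
    cv2.imwrite(f"pics/{n}0.png",imaging.capture(n)); m=imaging.camera_model(n); print(n,m)
print(bot.get_state()["t"],bot.get_state()["orientation"])
E
```

```text
top {'K': array([[388.07443404,   0.        , 282.29949353],
       [  0.        , 388.07443404, 219.99561309],
       [  0.        ,   0.        ,   1.        ]]), 'position': array([ 272.85482777,  123.51557798, 1080.23957724]), 'rotation': array([ 0.19632851, -0.00569248, -1.59073708])}
side {'K': array([[422.09993809,   0.        , 279.88750196],
       [  0.        , 422.09993809, 214.4475539 ],
       [  0.        ,   0.        ,   1.        ]]), 'position': array([242.54161647, 880.09188727, 583.85617263]), 'rotation': array([ 1.01114228, -0.00427831, -2.84262487])}
0.1 [-3.14005976e+00 -1.85505431e-04  2.53746758e-01]
```

View pics/top0.png

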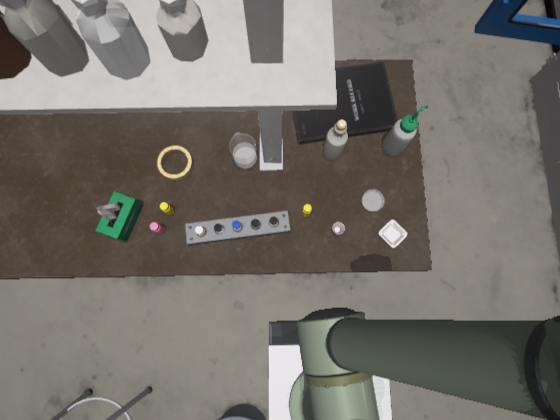

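View pics/side0.png

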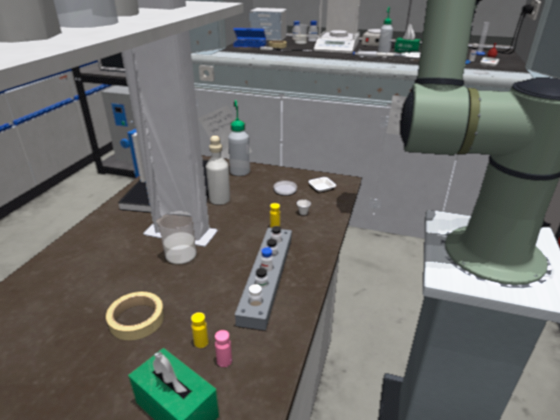

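The top view shows the white cap at about (200,231), the leftmost vial in the row, with the crucible at (338,228) and a yellow decoy at (307,210). In the side view the white cap is at (255,291) and the crucible at (304,207). I'll locate all of them by ray casting.

```bash
cat > h.py <<'E'
import numpy as np, cv2
from scipy.spatial.transform import Rotation as Ro
from bench import bot, solve_ik, imaging
def ray(n,uv):
    m=imaging.camera_model(n); d=np.linalg.inv(m["K"])@[uv[0],uv[1],1]
    return m["position"], Ro.from_euler("xyz",m["rotation"]).as_matrix()@[d[0],-d[1],-d[2]]
def plane(n,uv,z):
    p,d=ray(n,uv); return p+d*(z-p[2])/d[2]
def tri(a,b):
    A=np.zeros((3,3));y=np.zeros(3)
    for p,d in(a,b):
        d=d/np.linalg.norm(d);P=np.eye(3)-np.outer(d,d);A+=P;y+=P@p
    return np.linalg.solve(A,y)
def blob(img,uv,r,thr):
    """centroid, bbox of the bright unsaturated blob nearest uv"""
    x,y=uv;c=img[y-r:y+r+1,x-r:x+r+1];h=cv2.cvtColor(c,cv2.COLOR_BGR2HSV)
    m=((h[...,2]>thr)&(h[...,1]<70)).astype(np.uint8)
    n,_,s,ce=cv2.connectedComponentsWithStats(m); i=1+np.argmax(s[1:,4])
    return ce[i]+[x-r,y-r], s[i]+[x-r,y-r,0,0,0]
E
python3 - <<'E'
from h import *
T=cv2.imread("pics/top0.png");S=cv2.imread("pics/side0.png")
np.set_printoptions(precision=1,suppress=True)
for nm,t,s,z,thr in(("white",(200,231),(255,291),62,165),("cruc",(338,228),(304,207),30,150)):
    a,sa=blob(T,t,9,thr);b,sb=blob(S,s,11,thr)
    print(nm,a,sa,b,sb,plane("top",a,z),plane("side",b,z),tri(ray("top",a),ray("side",b)))
for nm,uv,z in(("v2",(219,228),62),("blue",(236,225),75),("v4",(256,224),62),("v5",(274,221),62),("yellow",(307,209),60),("petri",(373,200),14),("boat",(393,233),13)):
    print(nm,plane("top",uv,z))
a=cv2.resize(T[190:250,180:420],None,fx=3.3,fy=3.3,interpolation=2);b=cv2.resize(S[190:330,220:340],None,fx=3.3,fy=3.3,interpolation=2)
c=np.zeros((600,800,3),np.uint8);c[:198,:792]=a[:198,:792];b=cv2.resize(b,(340,396));c[200:596,:340]=b
cv2.imwrite("pics/crop.png",c)
E
```

```text
white [198.3 229.4] [194 225   9  10  63] [254.9 291.2] [244 280  23  23 236] [453.9 337.6  62. ] [451.9 346.1  62. ] [454.9 339.   55.1]
cruc [337.9 226.9] [333 222  12  12 100] [303.2 203.2] [297 200  14   8  83] [459.3 -39.3  30. ] [459.4 -35.8  30. ] [460.  -39.7  27.6]
v2 [456.7 282.6  62. ]
blue [461.5 235.9  75. ]
v4 [465.6 184.1  62. ]
v5 [472.9 135.9  62. ]
yellow [504.6  46.5  60. ]
petri [ 537.7 -145.    14. ]
boat [ 442.2 -194.9   13. ]
```

View pics/crop.png

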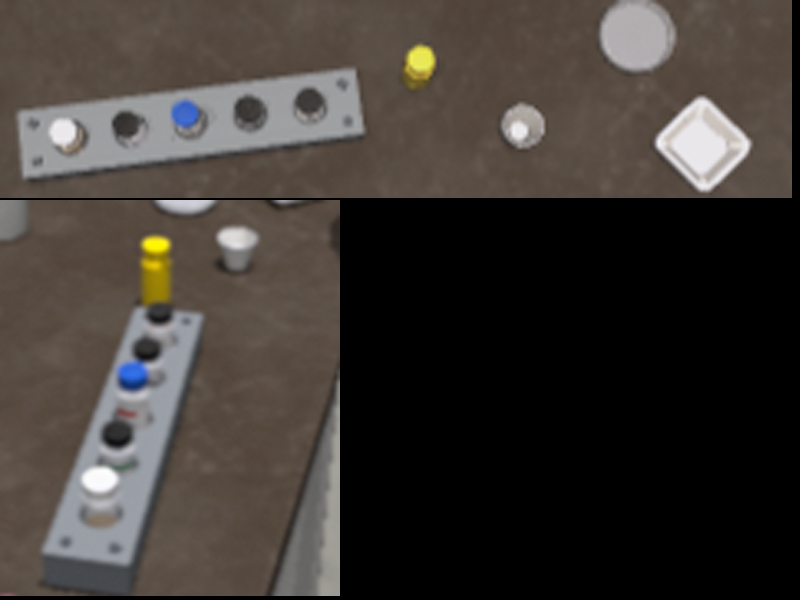

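The cap and crucible agree between the two views to a few mm, and they fit the 50 mm row spacing and the known heights. Next I'll shut the fingers and go in on the near side of the shelf, stopping high above the cap to check before descending.

Run:
```python
from h import *
o=[np.pi,0,.254]
W=(452.5,335.5);C=(459.5,-39.5)
for p in((400,-60,190),(430,160,190),(*W,190),(*W,92),(*C,60)):
    q=solve_ik(p,o);print(None if q is None else np.round(q,2))
bot.grip(0.0)
bot.move_ptp((400,-60,190),o)
bot.movel((*W,190))
bot.movel((*W,125),max_speed=80)
s=bot.get_state();print(s["t"],s["tcp_pos"],np.round(s["qpos"],2))
T=imaging.capture("top");S=imaging.capture("side")
c=np.hstack([cv2.resize(T[170:270,150:240],(396,440)),cv2.resize(S[220:320,210:300],(396,440))])
cv2.imwrite("pics/near.png",c)
```

```text
[-0.33  0.09 -0.61  0.87  0.    2.56]
[ 0.2   0.19 -0.48  0.89  0.    3.08]
[ 0.51  0.38 -0.22  0.97  0.   -2.89]
[ 0.51  0.48 -0.35  0.75  0.   -2.89]
[-0.25  0.37 -0.64  0.56  0.    2.64]Traceback (most recent call last):
  File "<stdin>", line 8, in <module>
bench.IKError: the arm cannot follow that straight line within its joint ranges
```

The straight line failed because the last joint runs out of range at that yaw. A yaw of π/2 centres it.

Run:
```python
from h import *
o=[np.pi,0,np.pi/2]
W=(452.5,335.5)
bot.move_ptp((400,-60,190),o)
bot.movel((*W,190))
bot.movel((*W,125),max_speed=80)
s=bot.get_state();print(s["t"],s["tcp_pos"],np.round(s["qpos"],2))
T=imaging.capture("top");S=imaging.capture("side")
c=np.hstack([cv2.resize(T[170:270,150:240],(396,440)),cv2.resize(S[220:320,210:300],(396,440))])
cv2.imwrite("pics/near.png",c)
```

```text
7.7917 [452.85582704 335.72390641 125.46760917] [ 0.51  0.44 -0.31  0.82  0.    2.08]
```

View pics/near.png

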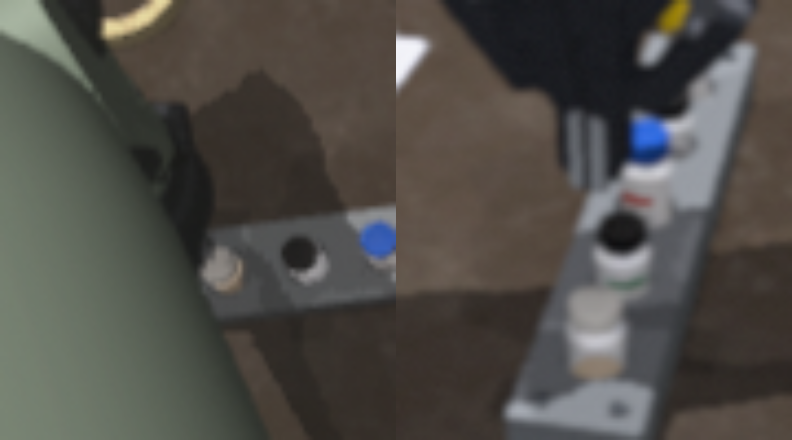

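The side view shows the closed fingertips at about pixel (254.5,263), directly above the white cap at (255,289). The script checks that against the projected TCP before going down to 30 mm over the cap, dwelling, and moving on to a high stop near the crucible.

Run:
```python
from h import *
W=(452.5,335.5);C=(459.5,-39.5)
p=plane("side",(254.5,262),bot.get_state()["tcp_pos"][2]);print("tip seen",p)
assert np.hypot(p[0]-W[0],p[1]-W[1])<15
bot.movel((*W,92),max_speed=60)
print(bot.get_state()["tcp_pos"],bot.get_state()["contact_force"])
bot.dwell(2.2)
bot.movel((*W,190),max_speed=120)
bot.movel((*C,190))
bot.movel((*C,120),max_speed=80)
s=bot.get_state();print(s["t"],s["tcp_pos"])
T=imaging.capture("top");S=imaging.capture("side")
c=np.hstack([cv2.resize(T[180:270,290:380],(396,396)),cv2.resize(S[140:230,260:350],(396,396))])
cv2.imwrite("pics/near2.png",c)
```

```text
tip seen [452.32760602 342.08778198 125.66555047]
[452.50413951 335.51011213  91.86641399] [0.78126065 0.14379056 0.54994094]
15.4333 [459.87863501 -39.59083669 120.38166749]
```

View pics/near2.png

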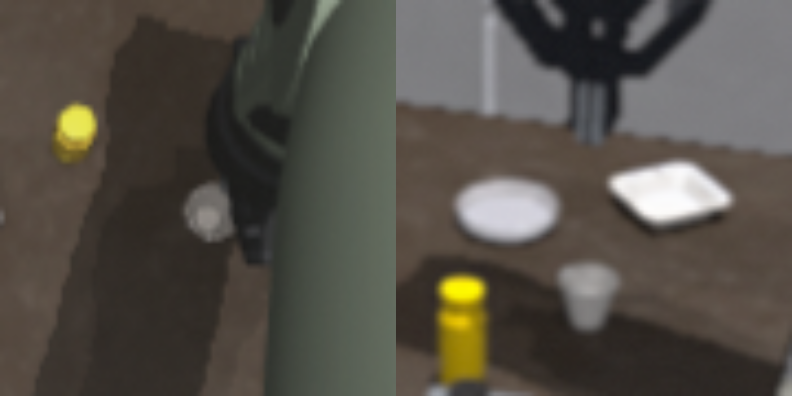

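The side view has the tip at crop (589,143), centred over the crucible at (588,285), both at column ≈304. The crucible hasn't moved. I'll go down to 30 mm above the rim, hold and hand in.

Run:
```python
from h import *
bot.movel((459.5,-39.5,60),max_speed=60)
bot.dwell(2.5)
s=bot.get_state();print(s["t"],s["tcp_pos"],s["contact_force"])
print(bot.sign_off())
```

```text
19.1833 [459.49167365 -39.49413115  59.99666269] [ 0.93025682 -0.17067028  1.03204609]
the job is handed in; nothing more can be done
None
```

I pointed at the white-capped vial for 2.2 s and then at the crucible, each from about 30 mm above, and handed the job in at 19.2 s still over the crucible; no contact was evident, but no verdict came back.

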